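Catch hexagon nuts from a push-to-open chute in a dipper cup

TASK

Draw the four steel nuts from the small parts dispenser: pick the steel cup up by its handle, hold it level under the lip of the tilted chute and press its front wall gently against the rubber bumper below the lip until the gate lifts and all four nuts have slid into the cup; press with the cup only, and let no nut fall beside it. Then set the cup with the nuts down upright on the middle of the yellow pad it stood on and let go, leaving the glassware around undisturbed.

Things in the scene. Friction and masses are not known exactly. Their poses are not given: they have to be found in the camera images.
- dispenser: Parts dispenser, fixed: grey column on a base plate 120 x 100 mm (40 to 160 mm behind the origin) with a steel chute, channel 28 mm wide, walls 26 mm high, 150 mm long, sloping down 30 degrees to its front. Origin on the bench below the middle of the chute's lip; +x points back into the dispenser (the way to press), nuts come out towards -x, z up. More than 25 N on it is too rough.
- chute_lip (a point): Middle of the chute floor's lip, 165 mm above the bench; axes as the dispenser's. Nuts leave here towards -x at up to 0.8 m/s; with the cup's rim 10 to 20 mm below the lip they all fall into the cup. Gate guides stand at the lip, up to 225 mm above the bench, leaning out to 40 mm in front of it. Below the lip's level nothing is in the cup's way except the bumper.
- bumper_mid (a point): Fixed point at the middle of the range of the rubber bumper's face, 18 mm behind and 40 mm below the lip. The bumper is an upright plate 44 mm wide, 40 mm high, centred at this height, facing the dispenser's -x. Its stem is screwed out by an unknown amount, so its unpressed face lies up to 10 mm before or behind this point along x: find it by touch, with the cup's front wall.
- gate (a point): Foot of the gate plate that closes the lip (fixed point). The bumper works it: pressing towards +x takes about 3 N to start and 0.4 N more per mm; 14 mm of travel, then a hard stop at about 8.5 N. The gate lifts 2.5 mm for each mm pressed: nuts (12 mm thick) pass from about 6 mm (5 to 6 N), freely from 8 mm. It shuts by spring when released. Keep pressing until all nuts are out, 1 to 2 s.
- cup: Steel dipper cup, 90 mm across at the rim (84 mm at the foot), 60 mm high, wall 3 mm, floor 4 mm thick, about 0.15 kg. Origin at the centre of its underside, z up; a straight flat handle sticks out to its -x. It stands on the pad at the start.
- cup_center (a point): Centre of the cup, on its axis, 30 mm above its underside (half-way up); axes as the cup's, handle to -x.
- cup_grip (a point): Point on the handle's centre line at which to grip it, 100 mm from the cup's axis and 50 mm above its underside. The handle is a straight bar along the cup's x, 12 mm wide (y), 16 mm high (z), from the cup's wall to 135 mm from its axis; pinch it across y from above, firmly (30 N or more), because the cup hangs 100 mm out.
- nut_1: Steel hexagon nut, 20 mm across flats, 23 mm across corners, 12 mm thick, 20 g; origin at its centre, z along its hole. Number 1 of four alike, lying in single file on the chute behind the gate at the start.
- nut_2: Steel hexagon nut, 20 mm across flats, 23 mm across corners, 12 mm thick, 20 g; origin at its centre, z along its hole. Number 2 of four alike, lying in single file on the chute behind the gate at the start.
- nut_3: Steel hexagon nut, 20 mm across flats, 23 mm across corners, 12 mm thick, 20 g; origin at its centre, z along its hole. Number 3 of four alike, lying in single file on the chute behind the gate at the start.
- nut_4: Steel hexagon nut, 20 mm across flats, 23 mm across corners, 12 mm thick, 20 g; origin at its centre, z along its hole. Number 4 of four alike, lying in single file on the chute behind the gate at the start.
- pad: Yellow absorbent pad under the cup at the start, lying on the bench, fixed (another like it, far to the left, is not meant), 195 x 167 x 9 mm; origin at the centre of its underside, so its top is 9 mm above it.
- flow_rig: Test rig of aluminium profiles, fixed, not to be touched: posts, beams and a pump tube up to 0.5 m high, from x = 0.46 to 0.95 m ahead of the robot and y = -0.20 to 0.05 m, with low feet (35 mm high) reaching to y = 0.10 m; origin on the bench in its middle. The arm may start on its right, while the work lies on its left: pass in front of it, drawn in to x about 0.4 m.
- flask: Conical glass flask, 64 mm across, 105 mm high, a bystander; origin at the centre of its underside.
- dish: Petri dish with lid, 61 mm across, 14 mm high, a bystander; origin at the centre of its underside.
- small_beaker: Small glass beaker, 47 x 51 mm, 58 mm high, a bystander; origin at the centre of its underside.

How it is judged:
On the way, in this order (a step that is already met when the one before it is completed fails the run):
1. the cup, held level clear of the bench, presses the dispenser's bumper (contact force between cup and dispenser above 1 N and height (world z) of cup above 0.05 m and angle between cup_center's own z axis and vertical below 0.35 rad), for 0.1 s.
2. all four nuts lie in the cup while it is still held under the chute (distance between each of nut_1, nut_2, nut_3, nut_4 and cup_center below 0.055 m and z of nut_1 in the frame of cup_center between -0.03 and 0.03 m and horizontal distance between each of nut_1, nut_2, nut_3, nut_4 and cup_center below 0.045 m and z of nut_2 in the frame of cup_center between -0.03 and 0.03 m and z of nut_3 in the frame of cup_center between -0.03 and 0.03 m and z of nut_4 in the frame of cup_center between -0.03 and 0.03 m and height (world z) of cup above 0.05 m and horizontal distance between cup_center and chute_lip below 0.12 m), for 0.1 s.
At the end, for the whole second after the job is handed in: The cup stands upright (within 6 degrees) and at rest on the pad, its centre within 50 mm of the pad's centre, with all four nuts inside it, and the bystanders are where they were (within 30 mm) (distance between each of nut_1, nut_2, nut_3, nut_4 and cup_center below 0.055 m and z of nut_1 in the frame of cup_center between -0.03 and 0.03 m and horizontal distance between each of nut_1, nut_2, nut_3, nut_4 and cup_center below 0.045 m and z of nut_2 in the frame of cup_center between -0.03 and 0.03 m and z of nut_3 in the frame of cup_center between -0.03 and 0.03 m and z of nut_4 in the frame of cup_center between -0.03 and 0.03 m and angle between cup_center's own z axis and vertical below 0.1 rad and horizontal distance between cup and pad below 0.05 m and height (world z) of cup between 0.005 and 0.013 m and linear speed of cup below 0.02 m/s); the robot touches nothing.
It fails at once if a nut falls beside the cup ((height (world z) of nut_1 below 0.04 m and horizontal distance between nut_1 and cup_center above 0.06 m) or (height (world z) of nut_2 below 0.04 m and horizontal distance between nut_2 and cup_center above 0.06 m) or (height (world z) of nut_3 below 0.04 m and horizontal distance between nut_3 and cup_center above 0.06 m) or (height (world z) of nut_4 below 0.04 m and horizontal distance between nut_4 and cup_center above 0.06 m)).
It fails at once if the cup is pressed against the dispenser with more than 25 N (contact force between cup and dispenser above 25 N).
It fails at once if the robot itself works the dispenser (contact force between any of the fingers, the arm and dispenser above 1 N).
It fails at once if a bystander is pushed more than 30 mm or knocked over (distance of any of flask, dish, small_beaker from where it was at the start of the episode above 0.03 m or angle between any of flask, dish, small_beaker's own z axis and vertical above 0.5 rad).
It also fails if it takes over 64 s, if anything falls off the work surface, if the arm or the gripper's body presses on something with over 40 N, if the wrist force passes 120 N, or if a joint passes its speed limit or range.

ROBOT

A 6-joint arm with a two-finger parallel gripper is mounted at the origin on a cart in front of the work surface, level with it; the furniture and walls round the work are solid. World frame = base frame: x ahead of the robot, y to its left, z up, the work surface at z = 0. Lengths are in m, angles in rad, forces in N, time in s.
With the tool pointing down it reaches from about 0.325 to 0.775 m from the base axis. Payload 5.5 kg.
Tool frame: the origin (TCP) lies between the finger pads; the fingertips stand 8 mm ahead of it and the grasp point (between the pads) lies 11 mm behind it (tcp_to_tips is the distance from the TCP to the fingertips, in m); z points along the fingers, y is the direction in which the jaws open and shut (so a half turn about z gives the same grasp; the last joint's range is limited). The gripper opens to 88 mm and grips with 3 to 60 N. Pads are 20 mm wide; open, the fingers measure 115 mm over their backs; the gripper's body (75 mm by 178 mm) begins 61 mm behind the grasp point.
Start: joints at [1.057, 0.091, 1.231, -0, 1.82, -0.057], TCP at [0.265, 0.538, 0.208] pointing down, gripper open.
Joint ranges: [-2.87, 2.87], [-0.86, 2.18], [0.17, 2.46], [-1.51, 4.65], [0.06, 2.69], [-2.65, 2.65]. Speed limits (rad/s): [2.57, 2.57, 3.01, 3.14, 3.14, 3.14].

INTERFACE

Orientations are given as a unit quaternion [w, x, y, z].
In Python, from bench import * gives the robot as it stands. Calls block until the motion is done:
- move_to(position, orientation): joint-space move of the TCP to a pose.
- move_l(position, speed=0.15, orientation=None): straight line of the TCP; orientation=None keeps the orientation; speed is the mean speed in m/s.
- movej(angles): joint-space move.
- gripper_open() and close(): open the fingers fully, or close them until they stop; the grip force is fixed at half the most.
- hold(seconds).
- inverse_kinematics(position, orientation): joint angles nearest the present ones, or None.
- state(): the state.
- get_image(name): name is "side" or "top" or "wrist"; returns a dict with "frame" (480x640x3 uint8, blue, green, red), "depth" (480x640 float32, m along the optical axis (not along the pixel's ray), 0 where there is no reading), "camera_matrix" (3x3 intrinsics, pixels), "k1" (the pictures are not rectified: a ray, as slopes to the right and down, at radius r is drawn at 1 + k1 r^2 times it, then the intrinsics apply), "view" (4x4, takes a point from world to camera coordinates). Camera axes: x right, y up, looking along -z (the intrinsics and any distortion apply to the point x, -y, -z); pixel columns grow to the right and rows downward; lengths in m; the calibration is good to about 2 mm. A picture is of the moment at which its call begins.
A pose or a line that the arm cannot do raises IKError and nothing moves.
- job_done(): hands the job in, once; it reports no verdict.
The state is a dict: "time": time; "joint_pos": joint angles; "dq": joint speeds; "joint_torque": joint torques, N m; "ee_pos": TCP position; "ee_rot": TCP orientation; "ft_force": force on the tool from outside, world axes, zero at the start; "moment": the same for the moment, N m; "finger_gap": finger opening in m.
Only numpy, scipy, OpenCV 4.12 (cv2) and the standard library are available. Lean on these libraries where they do the work, as an engineer would, in place of code of your own. Each camera call takes 0.05 s, during which the arm holds its last target. There are 200 camera calls.

## Working session

There is one attempt and no reset: what is moved stays moved. The work goes in short steps, each a Python script; the robot and the scene stay as the last script left them, time stands still between calls to the robot, and variables do not carry over. Pictures are saved under pics/ and viewed, about 8 in all and at most 12, crops included, and the job is handed in when it is done.

```bash
mkdir -p pics; ls; cat > h.py <<'E'
from bench import *
import numpy as np, cv2
def cloud(im):
    K=im["camera_matrix"];V=np.array(im["view"]);d=im["depth"]
    v,u=np.mgrid[0:480,0:640]
    p=np.stack([u,v],-1).reshape(-1,1,2).astype(np.float64)
    n=cv2.undistortPoints(p,np.array(K,float),np.array([im["k1"],0,0,0.]))[:,0]
    z=d.reshape(-1)
    c=np.c_[n[:,0]*z,-n[:,1]*z,-z,np.ones(len(z))]
    w=(np.linalg.inv(V)@c.T).T[:,:3].reshape(480,640,3)
    w[d<=0]=np.nan
    return w
E
python3 - <<'E'
from h import *
ims=[]
for n in("top","side"):
    im=get_image(n);np.savez("pics/%s0.npz"%n,**im);ims.append(im["frame"]);cv2.imwrite(f"pics/{n}0.png",im["frame"])
    print(n,np.linalg.inv(im["view"])[:3].round(3).tolist(),im["k1"],np.array(im["camera_matrix"]).tolist())
print(state())
E
```

```text
pics
top [[0.008, 0.997, -0.071, 0.456], [-1.0, 0.008, -0.007, 0.18], [-0.007, 0.071, 0.997, 1.125]] 0.03428848002427713 [[476.7867792836117, 0.0, 317.86526754156387], [0.0, 476.7867792836117, 246.50695175438884], [0.0, 0.0, 1.0]]
side [[-0.965, 0.149, -0.215, 0.236], [-0.261, -0.527, 0.809, 1.339], [0.007, 0.837, 0.547, 0.95]] -0.021176752559563698 [[619.7862188228396, 0.0, 312.438257058996], [0.0, 619.7862188228396, 246.68624099446941], [0.0, 0.0, 1.0]]
{'time': 0.1, 'joint_pos': array([ 1.05731075e+00,  9.17820128e-02,  1.23179572e+00, -2.24575463e-05,
        1.81976941e+00, -5.66961090e-02]), 'dq': array([ 0.00046394, -0.00047878, -0.00306556, -0.00223058, -0.00065764,
       -0.00013859]), 'joint_torque': array([ 2.35269654e-03, -4.47855985e+01, -4.07571280e+01,  7.00725429e-02,
        2.84014572e-02, -8.28485440e-05]), 'ee_pos': array([0.26450375, 0.53822479, 0.20650381]), 'ee_rot': array([-2.36274604e-04,  2.26416838e-01,  9.74030105e-01, -8.44896517e-04]), 'ft_force': array([-0.28812151, -0.14852145, -0.96510924]), 'moment': array([ 0.01963656,  0.01391001, -0.01396183]), 'finger_gap': 0.0876888842924199}
```

View pics/top0.png

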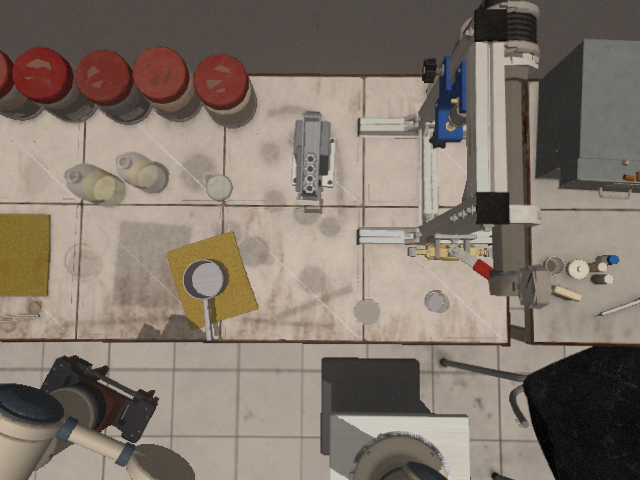

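View pics/side0.png

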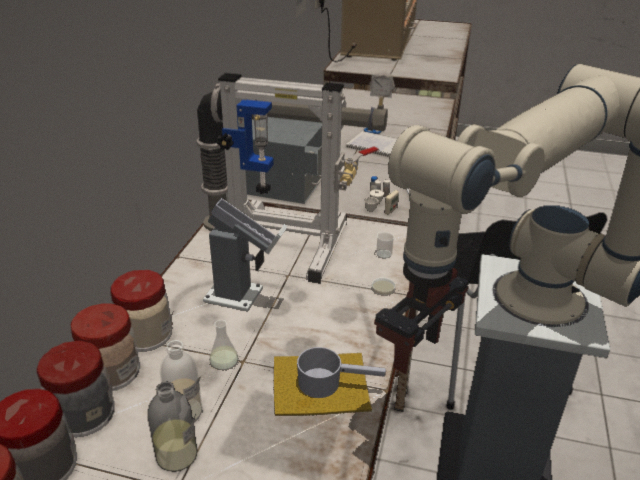

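```bash
python3 - <<'E'
from h import *
L=lambda n:dict(np.load(f"pics/{n}0.npz"))
t,s=L("top"),L("side")
W=cloud(t);S=cloud(s)
hsv=cv2.cvtColor(t["frame"],cv2.COLOR_BGR2HSV)
def rect(P): 
    r=cv2.minAreaRect(P[:,:2].astype(np.float32)*1000);return r
m=cv2.inRange(hsv,(15,120,60),(35,255,255))>0
reg=np.zeros_like(m);reg[220:340,150:270]=1
P=W[m&reg&(abs(W[...,2]-.009)<.006)];print("pad",rect(P),np.median(P[:,2]))
R=W[230:341,160:260].reshape(-1,3)
r=R[(R[:,2]>.06)&(R[:,2]<.08)];print("rim n",len(r),np.percentile(r[:,2],[5,50,95]))
r2=R[(R[:,2]>.045)&(R[:,2]<.075)]
# rim circle by contour of points, outer hull excluding the handle
c0=r[r[:,0]>.37] if 0 else r
from scipy.optimize import least_squares
q=r[:,:2];x=least_squares(lambda p:np.hypot(*(q-p[:2]).T)-.0435,[.4,.44],loss="soft_l1",f_scale=.002).x
print("cup axis",x);d=r2[:,:2]-x;h=r2[np.hypot(*d.T)>.055]
print("handle n",len(h),"dir",cv2.fitLine((h[:,:2]*1000).astype(np.float32),cv2.DIST_HUBER,0,.01,.01).ravel(),"ext",np.hypot(*(h[:,:2]-x).T).max(),"z",np.median(h[:,2]))
# dispenser
for nm,C in(("top",W),("side",S)):
    D=C.reshape(-1,3);D=D[(D[:,0]>.45)&(D[:,0]<.8)&(D[:,1]>.1)&(D[:,1]<.28)]
    for a in(.006,.02),(.14,.17),(.17,.2),(.2,.23),(.23,.26),(.26,.3):
        e=D[(D[:,2]>a[0])&(D[:,2]<a[1])]
        if len(e)>5:print(nm,a,len(e),[np.round(np.array(v),1).tolist() for v in rect(e)])
ct=cv2.resize(t["frame"][100:225,275:355],None,fx=5,fy=5,interpolation=cv2.INTER_CUBIC)
cs=cv2.resize(s["frame"][190:310,195:295],None,fx=4,fy=4,interpolation=cv2.INTER_CUBIC)
o=np.zeros((600,800,3),np.uint8);o[:600,:400]=ct[:600];o[:480,400:800]=cs[:480]
cv2.imwrite("pics/c1.png",o)
# flask, etc.
for n,uv in(("flask",(218,187)),("dish",(367,312)),("beaker",(435,300))):print(n,W[uv[1],uv[0]])
E
```

```text
pad ((455.74139404296875, 437.3867492675781), (193.04437255859375, 165.21656799316406), 18.996294021606445) 0.008426841687181552
rim n 476 [0.0618367  0.06711271 0.07114524]
cup axis [0.43701302 0.44011521]
handle n 295 dir [9.8020899e-01 1.9796543e-01 3.7552277e+02 4.3216364e+02] ext 0.11342458466072115 z 0.06586472094708906
top (0.006, 0.02) 556 [[632.6, 187.0], [331.3, 171.4], 0.1]
top (0.14, 0.17) 62 [[671.4, 204.9], [66.7, 71.2], 87.3]
top (0.17, 0.2) 1148 [[695.8, 204.0], [69.9, 157.8], 87.3]
top (0.2, 0.23) 973 [[694.0, 208.2], [45.2, 184.6], 88.9]
top (0.23, 0.26) 269 [[736.3, 202.0], [34.0, 80.6], 87.3]
top (0.26, 0.3) 62 [[754.3, 201.0], [35.1, 19.3], 78.7]
side (0.006, 0.02) 723 [[635.5, 188.5], [330.1, 175.6], 0.5]
side (0.14, 0.17) 450 [[709.3, 205.3], [143.3, 74.1], 8.5]
side (0.17, 0.2) 891 [[697.5, 214.8], [161.8, 55.5], 1.8]
side (0.2, 0.23) 817 [[695.3, 210.6], [53.7, 185.7], 89.7]
side (0.23, 0.26) 406 [[737.5, 203.0], [43.8, 84.3], 87.4]
side (0.26, 0.3) 31 [[756.9, 204.6], [40.1, 14.1], 78.2]
flask [0.66606215 0.41519451 0.05783884]
dish [0.38530176 0.0736729  0.01542671]
beaker [ 0.41400242 -0.08523656  0.00521123]
```

View pics/c1.png

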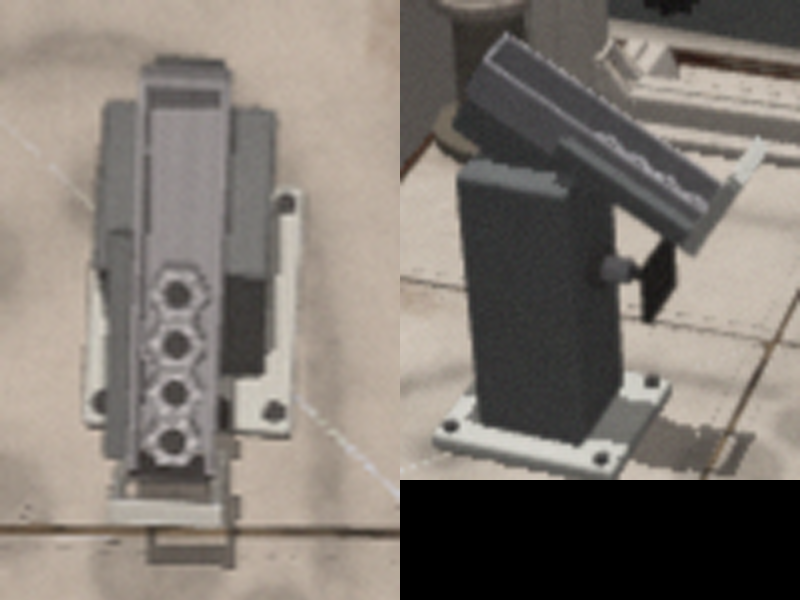

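```bash
cat >> h.py <<'E'
def ray(im,uv,z):
    uv=np.asarray(uv,float).reshape(-1,1,2)
    n=cv2.undistortPoints(uv,np.array(im["camera_matrix"],float),np.array([im["k1"],0,0,0.]))[:,0]
    M=np.linalg.inv(im["view"]);d=(M[:3,:3]@np.c_[n[:,0],-n[:,1],-np.ones(len(n))].T).T
    o=M[:3,3];return o+d*((z-o[2])/d[:,2])[:,None]
E
python3 - <<'E'
from h import *
t=dict(np.load("pics/top0.npz"));s=dict(np.load("pics/side0.npz"));W=cloud(t)
hsv=cv2.cvtColor(t["frame"],cv2.COLOR_BGR2HSV)
# plate
for z in(.006,.01):print("plate front R,L",z,ray(t,[(333,187.4),(291.4,185.6)],z).round(4).tolist())
f=W[122:150,306:317].reshape(-1,3);f=f[np.isfinite(f[:,0])]
A=np.c_[f[:,0],f[:,1],np.ones(len(f))];c=np.linalg.lstsq(A,f[:,2],rcond=None)[0]
print("floor plane",c,"std",(A@c-f[:,2]).std(),"x@.165 fixed slope",np.median(f[:,0]-(f[:,2]-.165)/np.tan(np.pi/6)),"y",np.median(f[:,1]))
# chute wall edges at upper end & lower end in top: columns by ray with z from fit, nuts
uv=[(309.4,188.6),(309.6,178.6),(310,168.8),(310.4,158.8)]
for k,p in enumerate(uv):
    w=W[int(p[1])-4:int(p[1])+5,int(p[0])-4:int(p[0])+5].reshape(-1,3)
    z=np.nanmedian(w[:,2]);print("nut",k,z,ray(t,[p],z).round(4).tolist())
# cup mask: not yellow, gray, within pad neighbourhood
b=t["frame"].astype(int)
z=W[...,2];m=np.zeros(z.shape,np.uint8)
m[235:345,165:260]=(z[235:345,165:260]>.04)
m=cv2.morphologyEx(m,cv2.MORPH_OPEN,np.ones((3,3),np.uint8))
v,u=np.nonzero(m);print("maskbox",u.min(),u.max(),v.min(),v.max())
hp=[(np.mean(u[v==r]),r) for r in range(305,v.max()-1)]
H=ray(t,hp,.067);l=cv2.fitLine((H[:,:2]*1000).astype(np.float32),cv2.DIST_HUBER,0,.01,.01).ravel();print("handle line",l,np.degrees(np.arctan2(l[1],l[0])),"end",H[-1],H[0],"w",[int((v==r).sum()) for r in range(300,v.max()+1,4)])
# wider: gray non yellow segmentation on the pad for handle
y=cv2.inRange(hsv,(15,90,40),(38,255,255))
g=((y==0)).astype(np.uint8)
hp=[]
for r in range(302,322):
    c=[q for q in range(198,222) if g[r,q]]
    if c:hp.append((np.mean(c),r))
H=ray(t,hp,.067);l=cv2.fitLine((H[:,:2]*1000).astype(np.float32),cv2.DIST_HUBER,0,.01,.01).ravel();print("handle line col",l,np.degrees(np.arctan2(l[1],l[0])))
o=np.hstack([cv2.resize(t["frame"][232:345,155:265],None,fx=5,fy=5,interpolation=cv2.INTER_CUBIC)])
cv2.imwrite("pics/c2.png",o)
E
```

```text
plate front R,L 0.006 [[0.6775, 0.1537, 0.006], [0.6811, 0.2525, 0.006]]
plate front R,L 0.01 [[0.6767, 0.1538, 0.01], [0.6803, 0.2522, 0.01]]
floor plane [ 0.57485799 -0.02655568 -0.1970163 ] std 0.0018140023874478742 x@.165 fixed slope 0.6393202847313274 y 0.20191215106016763
nut 0 0.17990428845883388 [[0.6403, 0.2051, 0.1799]]
nut 1 0.19002418631966722 [[0.6584, 0.2046, 0.19]]
nut 2 0.2001161815632878 [[0.6758, 0.2038, 0.2001]]
nut 3 0.21002323978474713 [[0.6931, 0.2029, 0.21]]
maskbox 183 224 259 339
handle line [9.9263501e-01 1.2114367e-01 3.6571817e+02 4.2910757e+02] 6.9581103 end [0.33139007 0.42492028 0.067     ] [0.40096042 0.43341507 0.067     ] w [6, 7, 6, 6, 7, 6, 7, 7, 6, 7]
handle line col [9.8984277e-01 1.4216645e-01 3.9201459e+02 4.3273151e+02] 8.173229
```

View pics/c2.png

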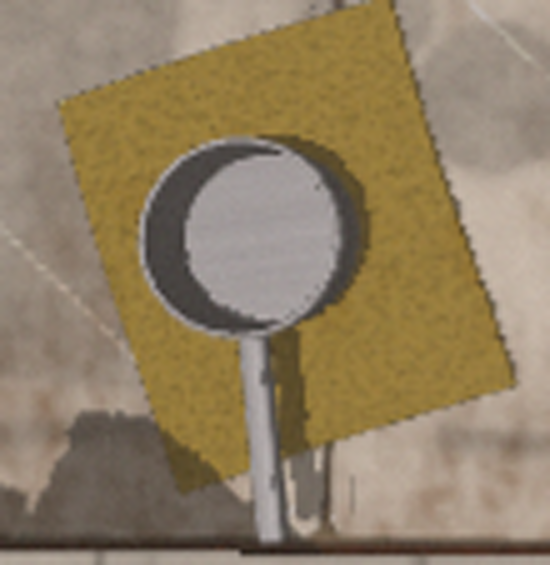

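The crop shows the cup rim centred at about (203.3, 279.4) in the full frame. The handle runs from about (206, 300) to (209, 340), at roughly 6°. From the earlier crop the lip works out at about (0.638, 0.205) m with the dispenser yawed about -2.4°.

```bash
cat >> h.py <<'E'
def q(a): return [0,float(np.cos(a/2)),float(np.sin(a/2)),0]
LIP=np.array([.638,.205]);PSI=np.radians(-2.4);DX=np.array([np.cos(PSI),np.sin(PSI)])
E
python3 - <<'E'
from h import *
t=dict(np.load("pics/top0.npz"))
c=ray(t,[(203.3,279.4)],.069)[0];e=ray(t,[(209.4,340),(205.8,300)],.067)
print("axis",c,"handle",e,"end dist",np.hypot(*(e[0]-c)[:2]))
d=c[:2]-e[0,:2];a=np.arctan2(d[1],d[0]);print("ang",np.degrees(a))
g=c[:2]-.1*d/np.hypot(*d);print("grip",g)
A=a+np.pi
np.save("cup.npy",np.r_[c[:2],a,g])
move_to([*g,.16],q(A));move_l([*g,.048],.12)
s=state();print(s["time"],s["ee_pos"],s["ft_force"])
im=get_image("side");w=get_image("wrist")
cv2.imwrite("pics/pre.png",np.hstack([cv2.resize(im["frame"][280:460,220:460],(480,360)),cv2.resize(w["frame"],(320,240))[:0:-1][::-1] if 0 else cv2.copyMakeBorder(cv2.resize(w["frame"],(320,240)),0,120,0,0,cv2.BORDER_CONSTANT)]))
E
```

```text
axis [0.45717152 0.44039186 0.069     ] handle [[0.32491108 0.42386524 0.067     ]
 [0.41190631 0.43415236 0.067     ]] end dist 0.1332889875327294
ang 7.122483268948414
grip [0.35794319 0.42799277]
1.9917 [0.35835959 0.42847868 0.04909868] [0.62904783 0.42834131 0.973549  ]
```

View pics/pre.png

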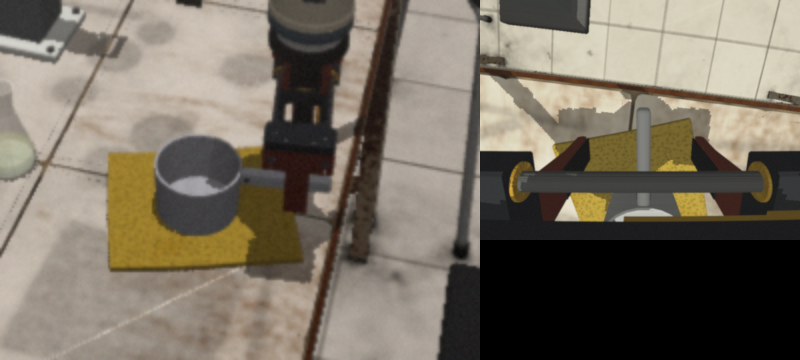

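The handle sits centred between the open fingers, so I'm gripping and lifting.

```bash
python3 - <<'E'
from h import *
cup=np.load("cup.npy");g=cup[3:]
close();s=state();print(s["finger_gap"],s["ft_force"],s["moment"])
move_l([*g,.10],.06);hold(.3)
s=state();print(s["time"],s["ee_pos"],s["ft_force"],s["moment"],s["finger_gap"])
im=get_image("side")
f0=np.load("pics/side0.npz")["frame"]
cv2.imwrite("pics/lift.png",cv2.resize(im["frame"][280:440,220:460],(720,480)))
t=get_image("top");W=cloud(t);R=W[200:341,160:280].reshape(-1,3)
dz=s["ee_pos"][2]-.0491
p=R[(R[:,2]>.069+dz-.012)&(R[:,2]<.069+dz+.012)&(R[:,0]>.39)]
print(len(p),np.linalg.lstsq(np.c_[p[:,:2]-p[:,:2].mean(0),np.ones(len(p))],p[:,2],rcond=None)[0],"expected z",.069+dz)
E
```

```text
0.011363208544999672 [ 0.19375392  0.64424395 -0.13344556] [ 0.03673876  0.05162196 -0.02899753]
4.5667 [0.35783199 0.42788246 0.0996957 ] [-0.22240949 -0.30951731 -1.76210069] [ 0.00343037  0.14325218 -0.01397155] 0.011213342480319211
360 [-0.00271069 -0.01548351  0.11650175] expected z 0.11959569775539039
```

View pics/lift.png

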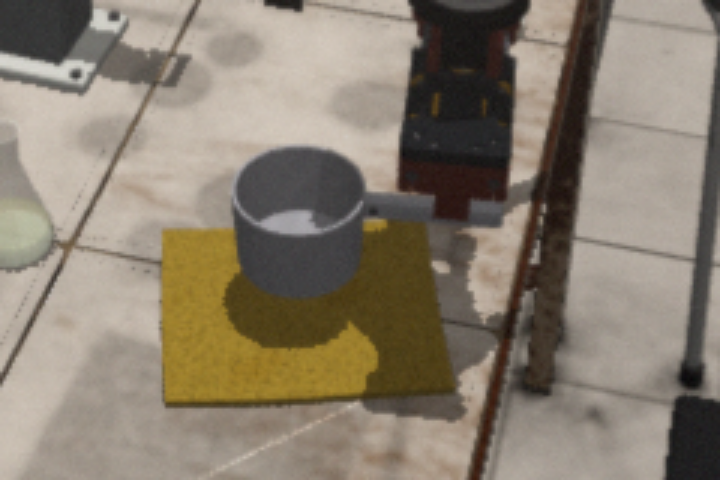

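The cup hangs level, with its shadow clear of the pad. Next I move it under the lip, standing off, and check the clearance.

```bash
python3 - <<'E'
from h import *
g=np.load("cup.npy")[3:]
A=PSI+np.pi
p=LIP-.085*DX-.0996*DX
move_l([*g,.131],.1)
move_l([*p,.131],.13,q(A));hold(.5)
s=state();print(s["time"],s["ee_pos"],[*p,.131],s["ft_force"],s["moment"])
im=get_image("side");t=get_image("top")
a=cv2.resize(im["frame"][170:330,190:350],(400,400));b=cv2.resize(t["frame"][130:290,240:400],(400,400))
cv2.imwrite("pics/pp.png",np.hstack([a,b]))
E
```

```text
7.5833 [0.45357444 0.21276089 0.1310018 ] [np.float64(0.45356192556375075), np.float64(0.21273024567841023), 0.131] [ 0.26879315  0.1527001  -1.41316456] [0.05343707 0.15812749 0.01294465]
```

View pics/pp.png

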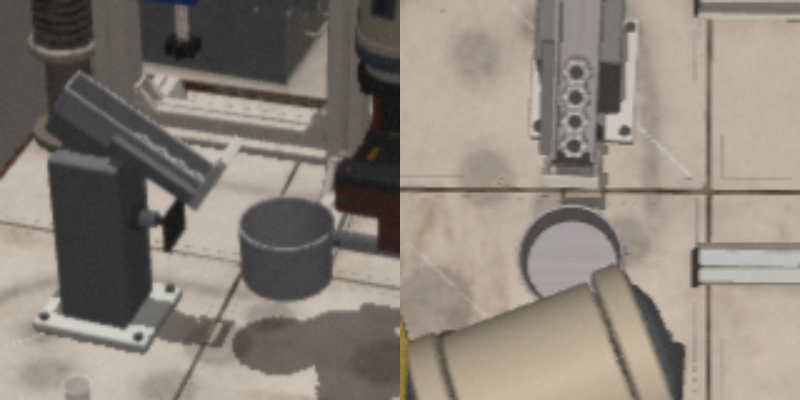

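The cup is level and in line with the chute, with its rim below the lip. Now I'll feel for the bumper and press it.

```bash
python3 - <<'E'
from h import *
def at(d): return [*(LIP+(d-.0996)*DX),.131]
def fx(n=4):
    v=[]
    for _ in range(n): hold(.03);v.append(state()["ft_force"][:2]@DX)
    return -np.mean(v)
move_l(at(-.052),.08);hold(.4)
b=fx(8);d=-.052;log=[];pressed=None
while d<.004:
    d+=.001;move_l(at(d),.02);f=fx(3)-b;log.append((round(d*1e3),round(float(f),2)))
    if pressed is None and f>1.5: pressed=d
    if f>7.0 or (pressed is not None and d-pressed>.0105): break
print(log,pressed,state()["time"])
for _ in range(4): hold(.5);print(round(float(fx()-b),2),state()["ft_force"].round(2),state()["ee_pos"].round(4))
im=get_image("side");t=get_image("top")
a=cv2.resize(im["frame"][170:330,190:350],(400,400));c=cv2.resize(t["frame"][130:290,240:400],(400,400))
cv2.imwrite("pics/pr.png",np.hstack([a,c]))
print(state()["time"]); np.save("d.npy",d)
E
```

```text
[(-51, -0.21), (-50, -0.13), (-49, -0.21), (-48, 0.01), (-47, -0.11), (-46, 0.17), (-45, -0.71), (-44, -0.1), (-43, -0.43), (-42, 0.07), (-41, -0.65), (-40, 0.35), (-39, -0.18), (-38, -0.25), (-37, -0.2), (-36, 0.01), (-35, 0.24), (-34, -0.18), (-33, -0.33), (-32, -0.52), (-31, 0.12), (-30, 0.46), (-29, 0.35), (-28, -0.65), (-27, -0.27), (-26, 0.02), (-25, -0.03), (-24, 0.05), (-23, -0.24), (-22, 0.03), (-21, 1.31), (-20, 3.34), (-19, 3.68), (-18, 3.68), (-17, 4.23), (-16, 4.91), (-15, 5.05), (-14, 4.74), (-13, 5.6), (-12, 5.88), (-11, 6.09), (-10, 6.27), (-9, 6.51)] -0.01999999999999997 23.9583
7.26 [-7.17  0.46 -0.95] [0.5286 0.2096 0.1305]
6.28 [-6.41  0.5  -2.01] [0.5286 0.2096 0.1305]
6.56 [-6.78  0.92 -1.76] [0.5286 0.2096 0.1305]
6.39 [-6.93  1.32 -1.15] [0.5286 0.2096 0.1304]
26.5917
```

View pics/pr.png

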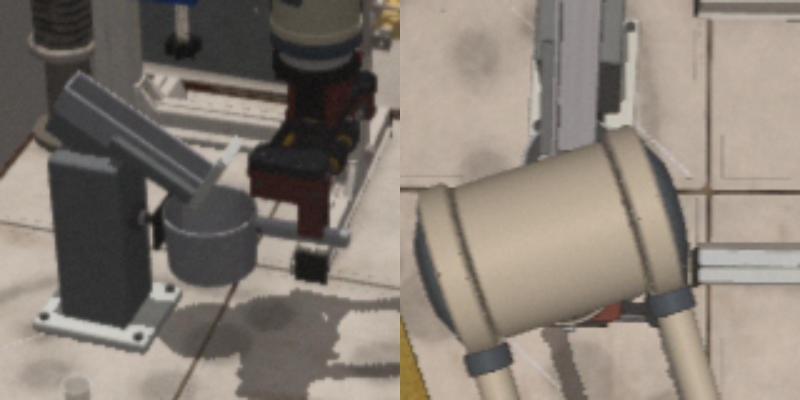

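The upper chute is empty in the top view, and the press settled at 6.3–7.3 N with 11–12 mm of travel. I'm backing off and checking inside the cup.

```bash
python3 - <<'E'
from h import *
def at(d): return [*(LIP+(d-.0996)*DX),.131]
hold(.5);move_l(at(-.022),.03);move_l(at(-.085),.08);hold(.3)
s=state();print(s["time"],s["ft_force"],s["moment"])
im=get_image("side");t=get_image("top")
a=cv2.resize(im["frame"][190:310,190:310],(400,400));c=cv2.resize(t["frame"][150:270,260:380],(400,400),interpolation=cv2.INTER_CUBIC)
cv2.imwrite("pics/bk.png",np.hstack([a,c]))
E
```

```text
28.9083 [-0.61175835 -0.45018381 -1.99415779] [ 0.01756299  0.19366203 -0.0094646 ]
```

View pics/bk.png

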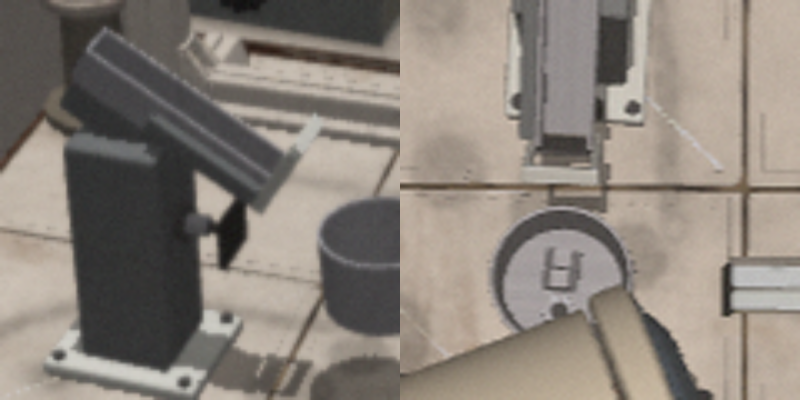

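The chute is empty. In the cup I can see two nuts standing on edge and one lying flat; the rest is hidden by the wrist. Now I take the cup back to the pad.

```bash
python3 - <<'E'
from h import *
cup=np.load("cup.npy");g=cup[3:];Q=q(cup[2]+np.pi)
move_l([*g,.131],.12,Q);move_l([*g,.06],.06);hold(.4)
b=np.mean([(hold(.03),state()["ft_force"][2])[1] for _ in range(6)])
z=.06
while z>.048:
    z-=.001;move_l([*g,z],.02);hold(.05);f=np.mean([(hold(.03),state()["ft_force"][2])[1] for _ in range(3)])-b
    if f>2.0:break
print("z",z,"f",f,state()["ee_pos"])
gripper_open();hold(.3)
move_l([*g,.20],.08);
p=[.30,.52,.25];move_to(p,Q);hold(.3)
s=state();print(s["time"],s["ft_force"],s["finger_gap"])
im=get_image("side");t=get_image("top");np.savez("pics/top9.npz",**t)
t0=dict(np.load("pics/top0.npz"))
a=cv2.resize(im["frame"][280:440,220:380],(400,400));c=cv2.resize(t["frame"][230:350,150:270],(400,400),interpolation=cv2.INTER_CUBIC)
cv2.imwrite("pics/end.png",np.hstack([a,c]))
for n,(u,v) in dict(flask=(218,187),dish=(367,312),beaker=(435,300)).items():
    k=np.s_[v-18:v+18,u-18:u+18];print(n,np.abs(t["frame"][k].astype(int)-t0["frame"][k]).mean())
E
```

```text
z 0.04799999999999999 f 1.8444344875995182 [0.35795867 0.42803099 0.04804732]
42.2917 [-0.3013705  -0.08003738  0.75095069] 0.08791579189926971
flask 3.3019547325102883
dish 3.3636831275720165
beaker 3.5334362139917697
```

View pics/end.png

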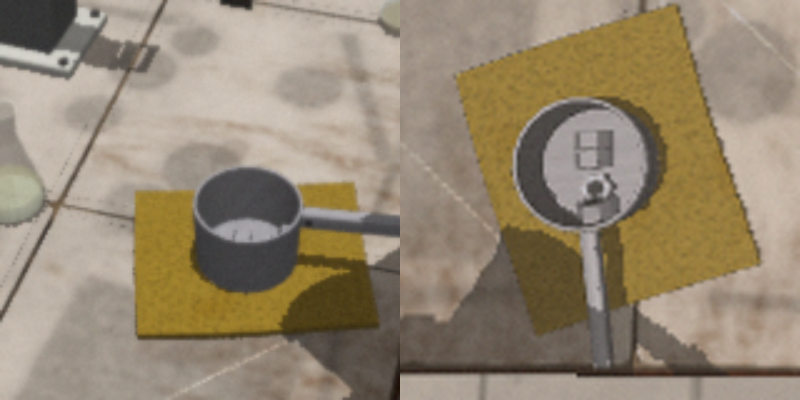

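```bash
python3 -c "
from bench import *
job_done()"
```

```text
the job is handed in; nothing more can be done
```

I drew all four nuts into the cup, set it back on its pad and handed the job in at about 42 s of the 64 s allowed. The hand-in reports no verdict, so the points below come from my own last checks.

- **Pressing:** I gripped the cup by its handle and found the bumper by touch with its front wall. I then pressed about 11–12 mm, and the highest averaged wrist-force reading was 7.3 N against the 25 N limit.
- **Nuts:** The chute was empty afterwards. The final top view shows four nuts in the cup: three standing on edge and one lying flat. I saw none beside it.
- **Cup and arm:** The cup stands upright close to the middle of the pad, and the gripper is open and clear of it.
- **Bystanders:** The flask, dish and small beaker look unchanged from the first picture; the pixel differences are at noise level.
- **Checks that disagreed or were weak:**
  - The first depth-based fit of the cup's axis was about 20 mm off because handle points got in; I used the rim seen in the image instead.
  - The wrist force was too noisy to confirm the nuts' weight, so the count rests on the images.
  - While lowering the cup, the force reached 1.84 N, just short of my 2 N touch threshold. I stopped at the planned height instead, and the cup was standing there.

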